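# Pack the cheese wedges head to tail on the rimmed board

### The job

Pack all four cheese wedges flat on the wooden board, head to tail, so that together they fill the rectangle between its rims: close up the one that is drawn out, add the two loose wedges without turning them upside down, and gently push every wedge fully home against the back rim. Then let go, and leave the other things on the table where they are.

Things in the scene. Friction and masses are not known exactly. Their poses are not given: they have to be found in the camera images.
- board: Fixed wooden board, raised rims on three sides, open front towards the robot. mm: floor 10 above the table; rims 14 thick, tops 28 above the table. Space between rims 110 deep, 184 wide (four wedges + 4). Origin: on the table under that space's middle; +x to the back rim (inner face x = +55), side rims' inner faces y = +-92, open front x = -55; bare floor runs on to x = -150.
- wedge_1: Cheese wedge already home on the board, thin end to the back, straight side near the left (+y) rim. 110 mm long, 42 high, 60 wide at the wide end (brown rind), 30 at the thin end, 150 to 310 g. Origin: underside, mid-length, middle of the 60 mm width. +x to the thin end (x = +55; wide end x = -55), +y to the straight long side (y = +30, square to the ends); the other long side slants from y = -30 at the wide end to y = 0 at the thin end.
- wedge_2: Like wedge_1 (size, origin, axes); on the board, to the right of wedge_1, turned the other way (wide end to the back, straight side to the right), askew and drawn out 15 to 30 mm to the front with a gap up to 20 mm beside wedge_1: it must still be pushed back and up against wedge_1, else the last wedge jams.
- wedge_3: Loose cheese wedge like wedge_1 (size, origin, axes), lying flat on the table to the left or the right of the board, pointing any way.
- wedge_4: Loose cheese wedge like wedge_1 (size, origin, axes), lying flat on the table on the other side of the board from wedge_3, pointing any way.
- dial_timer: White dial timer, 64 across, 44 high; origin at the centre of its underside. Bystander.
- ring_mould: Steel ring mould, 56 across, 50 high; origin at the centre of its underside. Bystander.
- jar_lid: Jar lid lying inside up (black rim, golden inside), 71 across, 15 high; origin at the centre of its underside. Bystander.
- whole_fig: Whole fig, about 56x48x43; origin at its underside. Bystander.
- spatula: Offset spatula with wooden handle, 271x23x21, lying flat; origin midway along it. Bystander.
Things that resemble listed ones, but are neither listed nor needed, are in the scene too. What is shaped like the wedge_4 but orange or red is not meant.

How it is judged:
At the end, for the whole second after the job is handed in: All four wedges lie flat and still on the board floor (height within 3 mm, tilt under 0.05 rad) between the rims, parallel to the board's sides within 0.05 rad, each with its back end no more than 6 mm from the back rim (x of wedge_1 in the frame of board between -0.006 and 0.003 m and z of wedge_1 in the frame of board between 0.007 and 0.013 m and y of wedge_1 in the frame of board between -0.066 and 0.066 m and angle between each of wedge_1, wedge_2, wedge_3, wedge_4's own z axis and vertical below 0.05 rad and angle between the x axis of each of wedge_1, wedge_2, wedge_3, wedge_4 and the x axis of board, either way round below 0.05 rad and linear speed of each of wedge_1, wedge_2, wedge_3, wedge_4 below 0.01 m/s and x of wedge_2 in the frame of board between -0.006 and 0.003 m and z of wedge_2 in the frame of board between 0.007 and 0.013 m and y of wedge_2 in the frame of board between -0.066 and 0.066 m and x of wedge_3 in the frame of board between -0.006 and 0.003 m and z of wedge_3 in the frame of board between 0.007 and 0.013 m and y of wedge_3 in the frame of board between -0.066 and 0.066 m and x of wedge_4 in the frame of board between -0.006 and 0.003 m and z of wedge_4 in the frame of board between 0.007 and 0.013 m and y of wedge_4 in the frame of board between -0.066 and 0.066 m); the robot touches nothing.
It fails at once if a wedge is rammed against the board with more than 100 N (contact force between any of wedge_1, wedge_2, wedge_3, wedge_4 and board above 100 N).
It fails at once if a bystander is shifted by more than 30 mm (distance of any of dial_timer, ring_mould, jar_lid, whole_fig, spatula from where it was at the start of the episode above 0.03 m).
It also fails if it takes over 72 s, if anything falls off the work surface, if the arm or the gripper's body presses on something with over 40 N, if the wrist force passes 120 N, or if a joint passes its speed limit or range.

### The arm

A 6-joint arm with a two-finger parallel gripper is mounted at the origin on a cart in front of the work surface, level with it; the furniture and walls round the work are solid. World frame = base frame: x ahead of the robot, y to its left, z up, the work surface at z = 0. Lengths are in m, angles in rad, forces in N, time in s.
With the tool pointing down it reaches from about 0.225 to 0.875 m from the base axis. Payload 3.4 kg.
Tool frame: the origin (TCP) lies at the very end of the fingers, on their centre line; the grasp point (between the pads) lies 19 mm behind it; z points along the fingers, x is the direction in which the jaws open and shut, and the axes are right-handed (so a half turn about z gives the same grasp; the last joint's range is limited). The gripper opens to 85 mm and grips with 20 to 120 N. Pads are 22 mm wide; open, the fingers measure 114 mm over their backs; the gripper's body (76 mm by 85 mm) begins 54 mm behind the grasp point. The pads swing forward as they close: fully open they stand 13 mm farther back than shut.
Start: joints at [-1.357, 0.276, 1.505, -0, 1.361, -0.121], TCP at [0.189, -0.543, 0.231] pointing down, gripper open.
Joint ranges: [-2.89, 2.89], [-0.75, 2.08], [0.22, 2.7], [-1.18, 4.32], [0.11, 2.71], [-2.7, 2.7]. Speed limits (rad/s): [2.57, 2.57, 3.14, 3.14, 3.14, 3.14].

### API

Orientations are given as a unit quaternion [w, x, y, z].
In Python, from rig import manip gives the robot as it stands.
- The arm moves only by the tool carry_out, never from a script. Its argument "series" is a list of rows, each a list of 2 entries, a list of its own where there are three numbers: the shift along the tool's x, y, z in mm, then the turn about the tool's z in degrees. A call has 1 to 10 rows; each row shifts and turns the pose as measured when the row begins, along the tool's axes as they then stand; what a row does not reach is not made up. A row lasts 1/12 s, in which the tool goes at most 41.7 mm and 7.16 degrees, less where a joint would pass 70% of its speed; a pose out of reach is approached as far as the arm can. A call is refused whole if a number of a shift passes 41.7 or a number of a turn 7.16, either way. A call with a gripper value outside its range is refused whole. "fingers" is the finger opening in mm, from 0 to 85.4, set as the call begins (left out, the last holds). The fingers move at their own pace and stop on an object; "squeeze" is the grip in N (left out, the last holds). Time passes only in rows, so rows that do not move let the fingers close. It gives the time, the measured TCP pose, the force and the opening at its end, in the units of the state.
- manip.get_state(): the state, without advancing time (a new reading comes with each control period).
- manip.get_image(name): name is "scene" or "top" or "wrist"; returns a dict with "frame" (400x640x3 uint8, blue, green, red), "K" (3x3 intrinsics, pixels), "rvec" (rotation vector, rad) and "tvec" (3), from world to camera coordinates, as OpenCV has them; the wrist camera has in their place "mount" (4x4, takes a point from camera to tool coordinates, whose origin is the TCP and whose axes are the tool frame's). Camera axes: x right, y down, z forward; pixel columns grow to the right and rows downward; lengths in m; the calibration is good to about 2 mm. A picture is of the moment at which its call begins: read the wrist's pose just before it. There is no depth.
- manip.sign_off(): hands the job in, once; it reports no verdict.
The state is a dict: "clock": time; "qpos": joint angles; "qd": joint speeds; "effort": joint torques, N m; "position": TCP position; "ee_rot": TCP orientation; "contact_force": force on the tool from outside, world axes, zero at the start; "moment": the same for the moment, N m; "width": finger opening in m.
Only numpy, scipy, OpenCV 4.12 (cv2) and the standard library are available. Lean on these libraries where they do the work, as an engineer would, in place of code of your own. Each camera call takes 0.05 s, during which the arm holds its last target. There are 200 camera calls.

## Working session

There is one attempt and no reset: what is moved stays moved. The work goes in short steps, Python scripts to look and compute and a tool call to move; the robot and the scene stay as the last step left them, time stands still between calls to the robot, and variables do not carry over. Pictures are saved under pics/ and viewed, about 8 in all and at most 12, crops included, and the job is handed in when it is done.

Besides the shell and the picture viewer there is one more tool, called by a JSON object that holds its "api" and its "payload". carry_out: Moves the arm, as the interface text tells. Its arguments: {"type":"object","properties":{"series":{"type":"array","items":{"type":"array"}},"fingers":{"type":"number"},"squeeze":{"type":"number"}},"required":["series"]}

```bash
ls; mkdir -p pics
cat > h.py <<'E'
import numpy as np, cv2
from rig import manip
def snap(n,f=None):
    im=manip.get_image(n)
    if f: cv2.imwrite('pics/'+f,im['frame'])
    return im
def pix(im,P):
    return cv2.projectPoints(np.float64(P).reshape(-1,1,3),im['rvec'],im['tvec'],im['K'],None)[0].reshape(-1,2)
def w(im,uv,z):
    R=cv2.Rodrigues(np.float64(im['rvec']))[0];t=np.float64(im['tvec']).ravel();c=-R.T@t
    uv=np.float64(uv).reshape(-1,2);d=np.c_[uv,np.ones(len(uv))]@np.linalg.inv(im['K']).T@R
    return c+d*((z-c[2])/d[:,2])[:,None]
E
python3 - <<'E'
from h import *
for n in('top','scene'):
    im=snap(n,n+'0.png'); print(n,im['K'],im['rvec'],im['tvec'])
    np.savez(n+'0.npz',**im)
print(manip.get_state())
E
```

```text
pics
top [[518.78788287   0.         317.28070758]
 [  0.         518.78788287 201.64785921]
 [  0.           0.           1.        ]] [ 2.12493033 -2.15669703  0.18081668] [0.05339498 0.59232507 1.49053031]
scene [[398.3578942    0.         321.0551734 ]
 [  0.         398.3578942  198.15051109]
 [  0.           0.           1.        ]] [ 2.25331323 -0.60247755  0.27808408] [-0.48000347  0.2616273   1.30712895]
{'clock': 0.1, 'qpos': array([-1.35702589e+00,  2.76526459e-01,  1.50602409e+00,  1.48503848e-05,
        1.36068860e+00, -1.20994406e-01]), 'qd': array([ 8.99539909e-04, -1.19218372e-03, -2.69938261e-03,  5.90844174e-04,
        1.55791828e-05,  5.55518209e-04]), 'effort': array([ 2.40115027e-03, -4.17698658e+01, -2.46403992e+01, -1.77154238e-04,
        5.74948834e-03,  1.52451884e-05]), 'position': array([ 0.18881606, -0.54261183,  0.23052223]), 'ee_rot': array([-5.59869156e-04,  8.15028599e-01, -5.79420145e-01, -6.03599784e-04]), 'contact_force': array([-0.42187848, -0.53211647,  0.1326087 ]), 'moment': array([-0.05306918,  0.01043908,  0.03059478]), 'width': 0.08544232563909328}
```

View pics/top0.png

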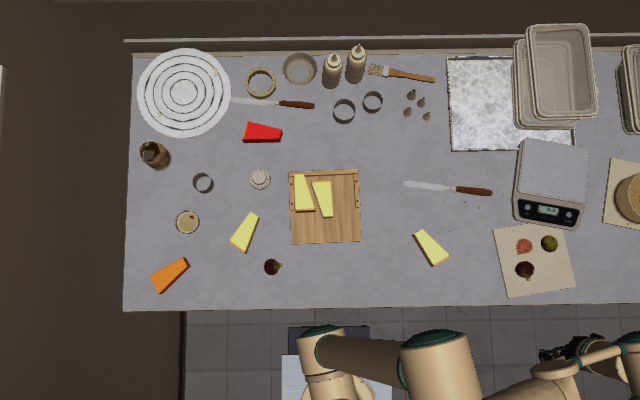

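View pics/scene0.png

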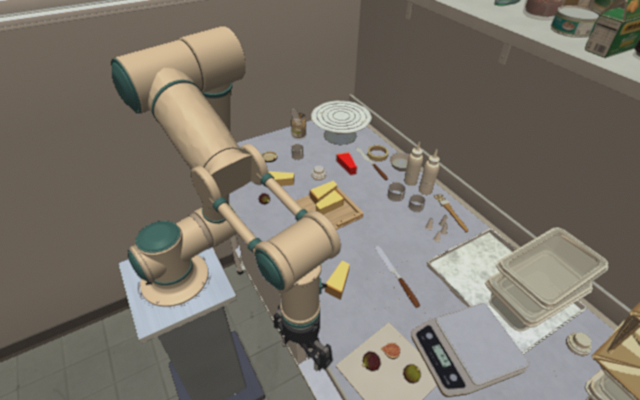

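The top view shows two pale wedges on the board at (303,193) and (322,198), and loose pale wedges at (245,232) on the left and (431,247) on the right. The red one at (262,132) and the orange one at (170,275) are decoys by colour. I'll confirm this in one enlarged crop.

Run:
```python
from h import *
im=dict(np.load('top0.npz'))
c=im['frame'][160:285,220:460]; cv2.imwrite('pics/c1.png',cv2.resize(c,None,fx=3.333,fy=3.333,interpolation=cv2.INTER_CUBIC))
hsv=cv2.cvtColor(im['frame'],cv2.COLOR_BGR2HSV)
for p in [(245,232),(431,247),(303,193),(322,198),(170,275),(325,230)]: print(p,hsv[p[1],p[0]],w(im,p,.042))
```

```text
(245, 232) [ 30 100 209] [[0.50645916 0.2588182  0.042     ]]
(431, 247) [ 30  88 211] [[ 0.45419084 -0.28749562  0.042     ]]
(303, 193) [ 30  99 211] [[0.62071814 0.08675373 0.042     ]]
(322, 198) [ 30  97 211] [[0.60477971 0.03032153 0.042     ]]
(170, 275) [ 16 198 205] [[0.38431053 0.47553608 0.042     ]]
(325, 230) [ 16 107 155] [[0.50891576 0.02308032 0.042     ]]
```

View pics/c1.png

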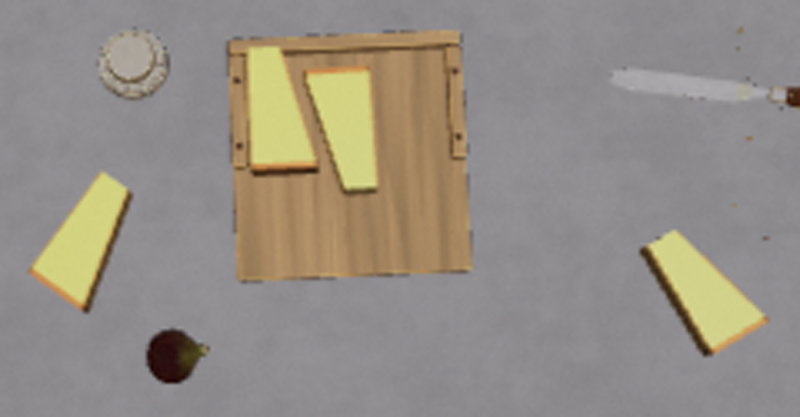

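The crop confirms it: the pale yellow loose wedges are at left (80,245 in the crop) and right (705,290). The fig is at (172,355) and the timer at (133,62). Next I fit the poses.

```bash
cat >> h.py <<'E'
from scipy.optimize import least_squares
from scipy.spatial.transform import Rotation as Rot
T=np.array([[55,30],[-55,30],[-55,-30],[55,0]])/1e3
def tf(p,P): c,s=np.cos(p[2]),np.sin(p[2]); return P@np.array([[c,s],[-s,c]])+p[:2]
def fitw(im,seed,z,inset=0):
    """fit the wedge's top face (height z) to the pale-yellow blob at pixel seed"""
    h=cv2.cvtColor(im['frame'],cv2.COLOR_BGR2HSV)
    m=cv2.inRange(h,(25,50,185),(36,255,255)); n,l=cv2.connectedComponents(m,connectivity=4)
    k=np.uint8(l==l[seed[1],seed[0]])
    c=max(cv2.findContours(k,cv2.RETR_EXTERNAL,cv2.CHAIN_APPROX_NONE)[0],key=len).reshape(-1,2)
    W=w(im,c,z)[:,:2]; best=None
    for a in np.arange(0,6.28,np.pi/4):
        f=lambda p:[cv2.pointPolygonTest(np.float32(tf(p,T)*1e3).reshape(-1,1,2),(float(q[0]*1e3),float(q[1]*1e3)),True)-inset for q in W]
        r=least_squares(f,[*W.mean(0),a],loss='soft_l1',x_scale=[.01,.01,.1],diff_step=1e-4)
        if best is None or r.cost<best.cost: best=r
    p=best.x; p[2]=(p[2]+np.pi)%(2*np.pi)-np.pi
    return p,np.sqrt(np.mean(np.square(best.fun))),int(k.sum())
E
cat > a.py <<'E'
from h import *
im=dict(np.load('top0.npz'))
c=lambda u,v:(u/3.333+220,v/3.333+160)
pts=[(c(229,42),.028,69,106),(c(460,31),.028,69,-106),(c(239,281),.010,-150,106),(c(471,270),.010,-150,-106)]
W=np.array([w(im,p,z)[0,:2] for p,z,_,_ in pts]); M=np.array([q[2:] for q in pts])/1e3
r=least_squares(lambda p:(tf(p,M)-W).ravel(),[.58,.02,0],x_scale=[.01,.01,.1]); print('board',r.x,np.round(r.fun*1e3,1))
for n,s,z in [('w1',(303,193),.052),('w2',(322,198),.052),('L',(245,232),.042),('R',(431,247),.042)]:
    p,e,k=fitw(im,s,z,1.); d=tf([0,0,-r.x[2]],(p[:2]-r.x[:2])[None])[0]
    print(n,p.round(4),'rms mm',round(e,2),k,'in board mm',(d*1e3).round(1),np.degrees(p[2]-r.x[2]).round(1))
R=Rot.from_quat(manip.get_state()['ee_rot'],scalar_first=True).as_matrix(); print(R.round(3))
E
python3 a.py
```

```text
board [0.62269171 0.02266446 0.03071829] [ 1.8  1.1  1.  -0.4 -1.2  1.1 -1.5 -1.8]
w1 [0.6268 0.0834 0.0449] rms mm 2.91 476 in board mm [ 6.  60.5] 0.8
w2 [ 0.6043  0.0322 -3.0922] rms mm 3.38 478 in board mm [-18.1  10.1] -178.9
L [ 0.5081  0.2526 -0.627 ] rms mm 2.77 494 in board mm [-107.5  233.3] -37.7
R [ 0.4654 -0.2893  0.4879] rms mm 2.76 491 in board mm [-166.8 -307. ] 26.2
[[ 0.329 -0.944 -0.   ]
 [-0.944 -0.329  0.002]
 [-0.002 -0.    -1.   ]]
```

```bash
sed -i 's/,True)-inset for/,True)-p[3]*100 for/; s/\[\*W.mean(0),a\]/[*W.mean(0),a,.01]/; s/x_scale=\[.01,.01,.1\],diff/x_scale=[.01,.01,.1,.01],diff/; s/(25,50,185)/(24,45,150)/' h.py; python3 a.py
```

```text
board [0.62269171 0.02266446 0.03071829] [ 1.8  1.1  1.  -0.4 -1.2  1.1 -1.5 -1.8]
w1 [0.626  0.0832 0.0253 0.0367] rms mm 0.86 478 in board mm [ 5.2 60.4] -0.3
w2 [ 0.5999  0.0316 -3.0967  0.0318] rms mm 0.92 494 in board mm [-22.5   9.6] -179.2
L [ 0.5105  0.2516 -0.6251  0.0291] rms mm 0.84 509 in board mm [-105.1  232.3] -37.6
R [ 0.4647 -0.2894  0.5067  0.03  ] rms mm 0.86 508 in board mm [-167.5 -307.1] 27.3
[[ 0.329 -0.944 -0.   ]
 [-0.944 -0.329  0.002]
 [-0.002 -0.    -1.   ]]
```

{"api": "carry_out", "payload": {"series": [[[-22,-33,0],0],[[-22,-33,0],0],[[-22,-33,0],0],[[-22,-33,0],0],[[-22,-33,0],0],[[-22,-33,0],0],[[-22,-33,0],0],[[-22,-33,0],0],[[-22,-33,0],0],[[-22,-33,0],0]], "fingers": 0}}

```text
clock: 0.93
position: [0.4323, -0.2207, 0.2247]
ee_rot: [0.0, 0.81, -0.586, -0.003]
contact_force: [-0.5, -0.5, 0.8]
width: -0.0002
```

{"api": "carry_out", "payload": {"series": [[[-22,-33,0],0],[[-22,-33,0],0],[[-22,-33,0],0],[[-22,-33,0],0],[[-22,-33,0],0],[[0,0,0],6],[[0,0,0],6],[[0,0,0],5.4]]}}

```text
clock: 1.6
position: [0.5625, -0.0446, 0.2209]
ee_rot: [-0.0, 0.713, -0.702, -0.006]
contact_force: [-1.1, -1.0, 0.4]
width: -0.0001
```

```bash
cat >> h.py <<'E'
def pose():
    s=manip.get_state();R=Rot.from_quat(s['ee_rot'],scalar_first=True).as_matrix();return np.array(s['position']),R,s
def wrist(f=None):
    p,R,s=pose(); im=snap('wrist',f); M=np.eye(4);M[:3,:3]=R;M[:3,3]=p; C=np.linalg.inv(M@im['mount'])
    im['rvec']=cv2.Rodrigues(C[:3,:3])[0];im['tvec']=C[:3,3]; return im
def go(x,y,z=None,yaw=None):
    """print tool-frame delta in mm (current axes) and turn to reach world target"""
    p,R,s=pose(); t=np.array([x,y,p[2] if z is None else z]); d=R.T@(t-p)*1e3
    y0=np.degrees(np.arctan2(R[1,0],R[0,0]))
    print('clock',round(s['clock'],2),'at',p.round(4),'yaw',y0.round(2),'delta',d.round(1),'rows',(np.linalg.norm(d)/40).round(1),'turn',None if yaw is None else round((y0-yaw+180)%360-180,2),'F',np.round(s['contact_force'],1),'w',round(s['width']*1e3,1),'q6',round(s['qpos'][5],2))
E
python3 - <<'E'
from h import *
im=wrist('w1.png'); np.savez('w1.npz',**im); print(im['mount'].round(3)); go(.58,-.03,.23,-88.24)
E
```

```text
[[ 1.    -0.     0.    -0.   ]
 [ 0.     0.948  0.318 -0.081]
 [-0.    -0.318  0.948 -0.143]
 [ 0.     0.     0.     1.   ]]
clock 1.65 at [ 0.5622 -0.0448  0.2207] yaw -89.29 delta [-14.6 -17.9  -9.3] rows 0.6 turn -1.05 F [0.6 0.3 0.5] w 0.0 q6 1.35
```

View pics/w1.png

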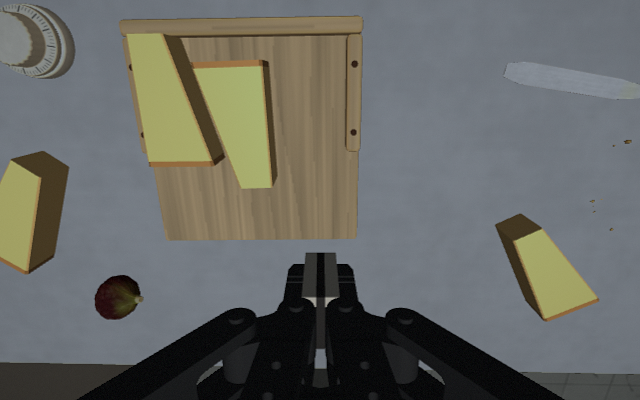

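Wrist view: the board's back corners are at (121,21) and (362,17) and its front corners at (168,240) and (357,240). wedge_2 is drawn out with a gap beside wedge_1, and the right loose wedge is at (545,268).

```bash
cat > b.py <<'E'
from h import *
im=dict(np.load('w1.npz'))
pts=[((121,21),.028,69,106),((362,16),.028,69,-106),((168,240),.010,-150,106),((357,240),.010,-150,-106),((347,151),.028,-55,-92)]
W=np.array([w(im,p,z)[0,:2] for p,z,_,_ in pts]); M=np.array([q[2:] for q in pts])/1e3
r=least_squares(lambda p:(tf(p,M)-W).ravel(),[.58,.02,0],x_scale=[.01,.01,.1]); print('board',r.x,np.round(r.fun*1e3,1))
for n,s,z in [('w1',(165,100),.052),('w2',(242,110),.052),('R',(545,268),.042)]:
    p,e,k=fitw(im,s,z); d=tf([0,0,-r.x[2]],(p[:2]-r.x[:2])[None])[0]
    print(n,p.round(4),'rms mm',round(e,2),k,'in board mm',(d*1e3).round(1),np.degrees(p[2]-r.x[2]).round(1))
E
python3 b.py
```

```text
board [0.6248814  0.02499068 0.03487595] [ 2.1  3.2  2.7 -2.2 -1.3  1.5  2.1 -1.7 -5.6 -0.7]
w1 [0.6247 0.0854 0.0295 0.0228] rms mm 0.48 6120 in board mm [ 1.9 60.3] -0.3
w2 [ 0.5991  0.0335 -3.0898  0.0225] rms mm 0.44 5911 in board mm [-25.4   9.4] -179.0
R [ 0.4626 -0.2874  0.5059  0.024 ] rms mm 0.68 3591 in board mm [-173.1 -306.5] 27.0
```

```bash
cat >> h.py <<'E'
B=[.625,.024,.032]
def gob(x,y,z,yaw=None): q=tf(B,np.array([[x,y]])/1e3)[0]; go(q[0],q[1],z,yaw)
def where():
    p,R,s=pose(); d=tf([0,0,-B[2]],(p[:2]-np.array(B[:2]))[None])[0]*1e3
    print('board xy',d.round(1),'z',(p[2]*1e3).round(1),'yaw-b',(np.degrees(np.arctan2(R[1,0],R[0,0])-B[2])).round(2),'F',np.round(s['contact_force'],1),'w',round(s['width']*1e3,1),'t',round(s['clock'],2))
E
python3 -c "
from h import *
gob(-102,1,.022,-88.15)"
```

```text
clock 1.65 at [ 0.5622 -0.0448  0.2207] yaw -89.29 delta [-65.3  36.7 199.6] rows 5.3 turn -1.14 F [0.6 0.3 0.5] w 0.0 q6 1.35
```

{"api": "carry_out", "payload": {"series": [[[-32,18,10],-1.1],[[-32,18,10],0],[[0,0,40],0],[[0,0,40],0],[[0,0,40],0],[[0,0,30],0],[[0,0,15],0],[[0,0,12],0]]}}

```text
clock: 2.32
position: [0.5258, 0.0211, 0.0206]
ee_rot: [-0.003, 0.724, -0.69, -0.001]
contact_force: [0.5, 0.3, -0.6]
width: -0.0002
```

```bash
python3 -c "
from h import *
where(); gob(-102,1,.022,-88.15)"
```

```text
board xy [-99.3   0.2] z 20.6 yaw-b -89.08 F [ 0.5  0.3 -0.6] w -0.2 t 2.32
clock 2.32 at [0.5258 0.0211 0.0206] yaw -87.25 delta [-0.8  2.7 -1.4] rows 0.1 turn 0.9 F [ 0.5  0.3 -0.6] w -0.2 q6 1.42
```

{"api": "carry_out", "payload": {"series": [[[0,-6,-1],0.9],[[0,-5,0],0],[[0,-5,0],0],[[0,-5,0],0],[[0,-4,0],0]]}}

```text
clock: 2.73
position: [0.5497, 0.0214, 0.0199]
ee_rot: [-0.001, 0.719, -0.695, -0.004]
contact_force: [0.0, 0.1, -0.8]
width: 0.0001
```

{"api": "carry_out", "payload": {"series": [[[0,-3,0],0],[[0,-2,0],0],[[0,-2,0],0]]}}

```text
clock: 2.98
position: [0.5586, 0.0215, 0.0219]
ee_rot: [-0.001, 0.719, -0.695, -0.003]
contact_force: [-5.0, 0.2, 1.3]
width: -0.0001
```

```bash
python3 -c "
from h import *
where()"
```

```text
board xy [-66.5  -0.3] z 21.9 yaw-b -89.82 F [-5.   0.2  1.3] w -0.1 t 2.98
```

{"api": "carry_out", "payload": {"series": [[[0,-2,0],0],[[0,-2,0],0],[[0,-2,0],0]]}}

```text
clock: 3.23
position: [0.5583, 0.0219, 0.0218]
ee_rot: [0.003, 0.72, -0.694, -0.008]
contact_force: [-5.3, -1.9, 3.8]
width: -0.0001
```

```bash
python3 -c "
from h import *
where()"
```

```text
board xy [-66.7   0. ] z 21.8 yaw-b -89.74 F [-5.3 -1.9  3.8] w -0.1 t 3.23
```

{"api": "carry_out", "payload": {"series": [[[0,10,0],0],[[26,0,0],0],[[26,0,0],0],[[0,-26,0],0],[[0,-26,0],0],[[0,-26,0],0],[[-3,0,0],0]]}}

```text
clock: 3.82
position: [0.6307, -0.0273, 0.0232]
ee_rot: [0.0, 0.72, -0.694, -0.003]
contact_force: [0.9, 0.5, -0.6]
width: -0.0001
```

```bash
python3 -c "
from h import *
where()
im=wrist('w2.png')"
```

```text
board xy [  4.1 -51.4] z 23.2 yaw-b -89.75 F [ 0.9  0.5 -0.6] w -0.1 t 3.82
```

View pics/w2.png

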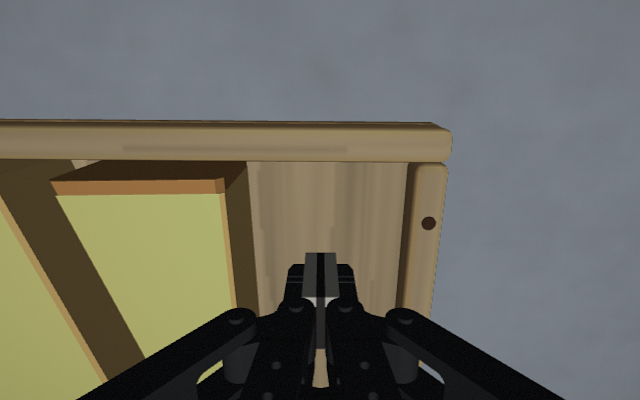

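wedge_2's rind sits at the back rim near (140,180), and its straight side (about x=235) is left of the fingers. Next I push it left against wedge_1.

{"api": "carry_out", "payload": {"series": [[[-6,0,1],0],[[-5,0,0],0],[[-5,0,0],0],[[-5,0,0],0],[[-4,0,0],0],[[-3,0,0],0]]}}

```text
clock: 4.37
position: [0.6214, 0.0044, 0.0222]
ee_rot: [0.003, 0.72, -0.694, -0.006]
contact_force: [0.5, -1.1, 0.3]
width: -0.0001
```

{"api": "carry_out", "payload": {"series": [[[-3,0,0],0],[[-3,0,0],0]]}}

```text
clock: 4.53
position: [0.6207, 0.0112, 0.0224]
ee_rot: [0.003, 0.721, -0.693, -0.006]
contact_force: [0.8, -2.4, -0.7]
width: 0.0004
```

```bash
python3 -c "
from h import *
where()"
```

```text
board xy [ -4.7 -12.7] z 22.4 yaw-b -89.61 F [ 0.8 -2.4 -0.7] w 0.4 t 4.53
```

{"api": "carry_out", "payload": {"series": [[[-2,0,0],0],[[-2,0,0],0],[[-2,0,0],0]]}}

```text
clock: 4.78
position: [0.6214, 0.0144, 0.0226]
ee_rot: [0.005, 0.722, -0.692, -0.003]
contact_force: [-1.2, -10.7, 0.4]
width: 0.0004
```

{"api": "carry_out", "payload": {"series": [[[-3,0,0],0],[[-3,0,0],0],[[-3,0,0],0]]}}

```text
clock: 5.03
position: [0.6215, 0.014, 0.023]
ee_rot: [0.011, 0.723, -0.69, 0.003]
contact_force: [-0.1, -10.0, 0.6]
width: -0.0002
```

```bash
python3 -c "
from h import *
where()
im=snap('top');np.savez('top1.npz',**im);d=im['frame']; cv2.imwrite('pics/c2.png',cv2.resize(d[160:255,270:380],None,fx=5,fy=5,interpolation=cv2.INTER_CUBIC))"
```

```text
board xy [-3.9 -9.9] z 23.0 yaw-b -89.14 F [ -0.1 -10.    0.6] w -0.2 t 5.03
```

{"api": "carry_out", "payload": {"series": [[[10,0,0],0],[[0,0,-40],0],[[0,0,-40],0],[[0,0,-40],0],[[10,20,-30],0],[[10,30,-10],0]], "fingers": 85}}

```text
clock: 5.58
position: [0.5761, -0.0148, 0.1846]
ee_rot: [0.012, 0.723, -0.69, -0.003]
contact_force: [0.4, -0.8, 1.3]
width: 0.0724
```

```bash
cat > c.py <<'E'
from h import *
import sys
def rep(im,n,s,z):
    p,e,k=fitw(im,s,z); d=tf([0,0,-B[2]],(p[:2]-np.array(B[:2]))[None])[0]
    print(n,p.round(4),'rms',round(e,2),k,'board',(d*1e3).round(1),np.degrees(p[2]-B[2]).round(1))
    return p
E
python3 -c "
from c import *
where()
im=wrist('w3.png');np.savez('w3.npz',**im)
go(.453,-.285,.12,-61)"
```

```text
board xy [-50.1 -37.2] z 184.6 yaw-b -89.16 F [ 0.4 -0.8  1.3] w 72.4 t 5.58
clock 5.63 at [ 0.569  -0.0164  0.1858] yaw -87.36 delta [262.  126.3  73. ] rows 7.5 turn -26.36 F [-5.5 -1.   0.5] w 78.6 q6 1.39
```

View pics/w3.png

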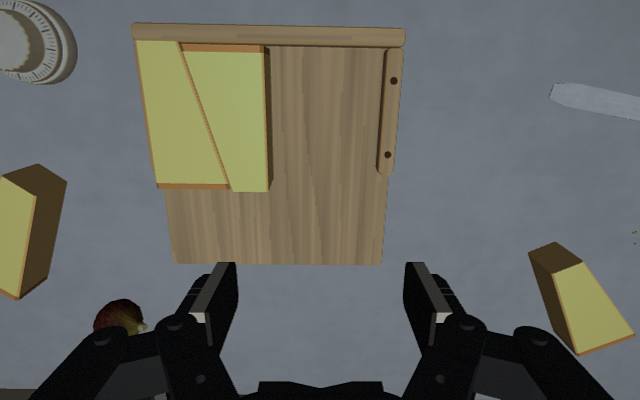

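Wedges 1 and 2 are now packed together on the left, with fronts at (190,187) and (250,190). Next is the right wedge.

{"api": "carry_out", "payload": {"series": [[[37,18,0],0],[[37,18,0],0],[[37,18,0],0],[[37,18,0],0],[[37,18,0],0],[[37,18,10],0],[[0,0,10],-6.6],[[0,0,0],-6.6],[[0,0,0],-6.6],[[0,0,0],-6.6]]}}

```text
clock: 6.47
position: [0.4669, -0.246, 0.1719]
ee_rot: [0.006, 0.865, -0.501, -0.006]
contact_force: [-1.4, -0.4, -0.3]
width: 0.0853
```

```bash
python3 -c "
from c import *
go(.453,-.285,.01,-61)
im=wrist('w4.png')
uv=pix(im,[[.4615,-.288,.042]])[0]; print(uv)
p=rep(im,'R',tuple(int(v) for v in uv),.042)
g=tf(p,np.array([[-.0075,.0067]]))[0]; go(g[0],g[1],.01,np.degrees(p[2])-90)
"
```

```text
clock 6.47 at [ 0.4669 -0.246   0.1719] yaw -60.14 delta [ 27.6  28.7 162.3] rows 4.2 turn 0.86 F [-1.4 -0.4 -0.3] w 85.3 q6 0.45
[362.36529635 214.31800026]
R [ 0.4622 -0.2875  0.5057  0.0237] rms 0.92 5757 board [-172.7 -306.1] 27.1
clock 6.52 at [ 0.467  -0.246   0.1719] yaw -59.92 delta [ 27.3  29.5 162.4] rows 4.2 turn 1.11 F [-0.5 -0.6 -0.3] w 84.9 q6 0.44
```

{"api": "carry_out", "payload": {"series": [[[27,29,0],1],[[0,0,38],0],[[0,0,38],0],[[0,0,38],0],[[0,0,28],0],[[0,0,10],0],[[0,0,7],0]]}}

```text
clock: 7.1
position: [0.4578, -0.2876, 0.0108]
ee_rot: [0.004, 0.856, -0.516, 0.0]
contact_force: [-0.6, 0.3, 0.8]
width: 0.085
```

```bash
python3 -c "
from c import *
go(.453,-.2852,.010,-61)"
```

```text
clock 7.1 at [ 0.4578 -0.2876  0.0108] yaw -62.15 delta [-4.3  3.2  0.8] rows 0.1 turn -1.15 F [-0.6  0.3  0.8] w 85.0 q6 0.41
```

{"api": "carry_out", "payload": {"series": [[[-4,3,0],-1.1],[[0,0,0],0]]}}

```text
clock: 7.27
position: [0.4519, -0.2838, 0.0088]
ee_rot: [0.003, 0.861, -0.508, -0.002]
contact_force: [-0.9, 0.6, -0.2]
width: 0.0845
```

{"api": "carry_out", "payload": {"series": [[[0,0,0],0],[[0,0,0],0],[[0,0,0],0],[[0,0,0],0],[[0,0,0],0],[[0,0,0],0]], "fingers": 0, "squeeze": 50}}

```text
clock: 7.77
position: [0.4549, -0.2855, 0.0138]
ee_rot: [0.004, 0.861, -0.509, 0.003]
contact_force: [0.1, 0.1, -2.7]
width: 0.0476
```

{"api": "carry_out", "payload": {"series": [[[0,0,-15],0],[[0,0,-30],0],[[0,0,-40],0],[[0,0,-20],0]]}}

```text
clock: 8.1
position: [0.4508, -0.2813, 0.1162]
ee_rot: [0.002, 0.861, -0.509, -0.005]
contact_force: [1.3, -0.8, -1.2]
width: 0.0468
```

```bash
python3 -c "
from c import *
where();gob(-86,-64,.12,91.85)
im=wrist();np.savez('w5.npz',**im);f=im['frame'];cv2.imwrite('pics/w5.png',f)"
```

```text
board xy [-183.8 -299.5] z 116.2 yaw-b -63.06 F [ 1.3 -0.8 -1.2] w 46.8 t 8.1
clock 8.1 at [ 0.4508 -0.2813  0.1162] yaw -61.23 delta [-165.7 -193.9   -4.6] rows 6.4 turn -153.08 F [ 1.3 -0.8 -1.2] w 46.8 q6 0.39
```

View pics/w5.png

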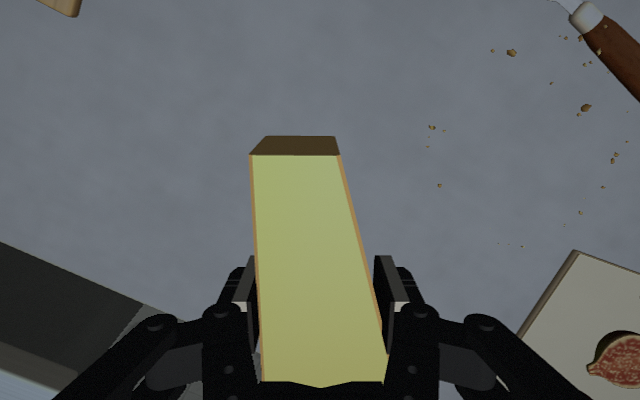

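The wedge is held, straight side along the left pad, thin end at (250..340,155). I compute its pose in the tool frame.

```bash
cat >> c.py <<'E'
def held(im,thin,side,dz=.028):
    """thin: two px of thin top edge (straight-side corner first); side: px far along the straight edge"""
    p,R,s=pose(); q=w(im,list(thin)+[side],p[2]+dz); t=((q-p)@R*1e3)[:,:2]; a=t[0]-t[2]
    print('tool-frame pts',t.round(1).tolist(),'thin width',np.linalg.norm(t[0]-t[1]).round(1),'side dir deg from tool -y',np.degrees(np.arctan2(a[0],-a[1])).round(1))
E
python3 -c "
from c import *
held(dict(np.load('w5.npz')),[(250,155),(340,155)],(262,380))"
```

```text
tool-frame pts [[-24.6, -58.1], [4.2, -58.2], [-25.8, 34.5]] thin width 28.8 side dir deg from tool -y 0.7
```

{"api": "carry_out", "payload": {"series": [[[-27,-32,0],0],[[-27,-32,0],0],[[-27,-32,0],0],[[-27,-32,0],0],[[-27,-32,0],0],[[-20,-24,0],0],[[0,0,0],-7],[[0,0,0],-7],[[0,0,0],-7],[[0,0,0],-7]]}}

```text
clock: 8.98
position: [0.5421, -0.0513, 0.1118]
ee_rot: [0.004, 0.958, -0.286, -0.002]
contact_force: [0.4, -0.3, -1.8]
width: 0.0474
```

{"api": "carry_out", "payload": {"series": [[[0,0,0],-7],[[0,0,0],-7],[[0,0,0],-7],[[0,0,0],-7],[[0,0,0],-7],[[0,0,0],-7],[[0,0,0],-7],[[0,0,0],-7],[[0,0,0],-7],[[0,0,0],-7]]}}

```text
clock: 9.82
position: [0.5352, -0.0484, 0.0998]
ee_rot: [-0.003, 0.945, 0.328, -0.011]
contact_force: [0.9, 0.7, -2.2]
width: 0.0474
```

```bash
python3 -c "
from c import *
where();gob(-75,-64,.10,91.85)"
```

```text
board xy [-92.  -69.5] z 99.8 yaw-b 36.48 F [ 0.9  0.7 -2.2] w 47.4 t 9.82
clock 9.82 at [ 0.5352 -0.0484  0.0998] yaw 38.31 delta [17.   5.7 -0.6] rows 0.4 turn -53.54 F [ 0.9  0.7 -2.2] w 47.4 q6 -0.88
```

{"api": "carry_out", "payload": {"series": [[[0,0,-1],-7],[[0,0,-1],-7],[[0,0,-1],-7],[[0,0,-1],-7],[[0,0,-1],-7],[[0,0,-1],-7],[[0,0,-1],-7],[[0,0,-1],-2],[[0,0,0],0]]}}

```text
clock: 10.57
position: [0.5292, -0.047, 0.0976]
ee_rot: [-0.013, 0.702, 0.712, -0.012]
contact_force: [-0.2, -0.6, -2.5]
width: 0.0474
```

```bash
python3 -c "
from c import *
where();gob(-75,-64,.028,91.85)"
```

```text
board xy [-98.  -67.9] z 97.6 yaw-b 88.91 F [-0.2 -0.6 -2.5] w 47.4 t 10.57
clock 10.57 at [ 0.5292 -0.047   0.0976] yaw 90.74 delta [ 4.2 25.4 68.7] rows 1.8 turn -1.11 F [-0.2 -0.6 -2.5] w 47.4 q6 -1.8
```

{"api": "carry_out", "payload": {"series": [[[4,23,10],-1.1],[[0,0,25],0],[[0,0,18],0],[[0,0,8],0],[[0,0,2],0]]}}

```text
clock: 10.98
position: [0.5503, -0.0424, 0.0298]
ee_rot: [-0.013, 0.697, 0.716, -0.012]
contact_force: [0.1, 0.3, -2.0]
width: 0.0473
```

```bash
python3 -c "
from c import *
where();gob(-75,-64,.026,91.85);print(pose()[1].round(3))
im=wrist();np.savez('w6.npz',**im);f=im['frame'];cv2.imwrite('pics/w6.png',f)"
```

```text
board xy [-76.8 -64. ] z 29.8 yaw-b 89.71 F [ 0.1  0.3 -2. ] w 47.3 t 10.98
clock 10.98 at [ 0.5503 -0.0424  0.0298] yaw 91.55 delta [-0.   1.9  3.7] rows 0.1 turn -0.3 F [ 0.1  0.3 -2. ] w 47.3 q6 -1.79
[[-0.027  0.999 -0.035]
 [ 1.     0.027  0.002]
 [ 0.002 -0.035 -0.999]]
```

View pics/w6.png

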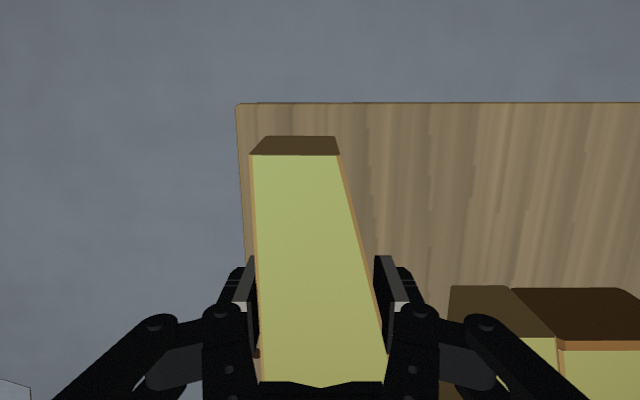

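View: the board's front edge is at row 103 and its right edge runs (236,106) to (247,235). The wedge's straight edge runs (250,155) to (262,380). I check the gap to the rim line.

```bash
python3 -c "
from c import *
im=dict(np.load('w6.npz'))
f=lambda q,z:(tf([0,0,-B[2]],w(im,q,z)[:,:2]-np.array(B[:2]))*1e3).round(1).tolist()
print('edge (y -106, x -150)',f([(236,104),(243,200)],.010),'front',f([(236,103),(630,102)],.010))
print('wedge',f([(250,155),(262,380)],.0298+.028))"
```

```text
edge (y -106, x -150) [[-150.6, -101.3], [-105.3, -101.2]] front [[-151.0, -101.3], [-150.5, 76.8]]
wedge [[-135.3, -86.9], [-42.6, -87.8]]
```

```bash
python3 -c "
from c import *
for fn,a,b,fl in [('w3.npz',[(386,52),(378,172)],[(404,48),(392,172)],[(383,262),(177,262)])]:
    im=dict(np.load(fn))
    f=lambda q,z:(tf([0,0,-B[2]],w(im,q,z)[:,:2]-np.array(B[:2]))*1e3).round(1).tolist()
    print('inner y-92',f(a,.028),'outer -106',f(b,.028),'floor corners',f(fl,.010))
    print('back rim outer x69',f([(133,23),(405,27)],.028),'inner 55',f([(145,44),(390,49)],.028))
    rep(im,'w1',(165,100),.052); rep(im,'w2',(235,110),.052)
im=dict(np.load('top1.npz')); rep(im,'w1',(303,193),.052)
rep(im,'w2',(322,195),.052)
"
```

```text
Still running in the background as job /tmp/bash_jobs.1000/00539cb34f0d (pid 1273). You'll get a notice when it ends.
```

```bash
cat /tmp/bash_jobs.1000/00539cb34f0d/stdout; kill -- -$(cat /tmp/bash_jobs.1000/00539cb34f0d/pid); sleep 1; timeout 60 python3 -c "
from c import *
im=dict(np.load('w3.npz'))
f=lambda q,z:(tf([0,0,-B[2]],w(im,q,z)[:,:2]-np.array(B[:2]))*1e3).round(1).tolist()
print('inner y-92',f([(386,52),(378,172)],.028),'outer -106',f([(404,48),(392,172)],.028),'floor corners',f([(383,262),(177,262)],.010))
print('w1 left edge y',f([(136,44),(156,182)],.052),'w2 right edge',f([(264,50),(268,190)],.052))
"
```

```text
inner y-92 [[49.9, -88.9], [-46.9, -89.4]] outer -106 [[53.0, -102.7], [-46.8, -101.6]] floor corners [[-146.3, -104.4], [-147.8, 103.9]]
w1 left edge y [[51.1, 93.1], [-50.7, 93.5]] w2 right edge [[48.6, 2.9], [-56.6, 3.8]]
```

Both images put the right rim about 3–4 mm further left than my board estimate. The board y shifts by +2.5 mm, and the wedge moves 5 mm left before lowering.

{"api": "carry_out", "payload": {"series": [[[5,0,0],0],[[0,0,3],-0.3],[[0,0,2],0],[[0,0,2],0]]}}

```text
clock: 11.37
position: [0.5513, -0.0371, 0.0247]
ee_rot: [-0.012, 0.696, 0.718, -0.011]
contact_force: [-0.4, 0.2, -2.8]
width: 0.0471
```

```bash
sed -i 's/^B=.*/B=[.625,.0265,.032]/' h.py; python3 -c "
from c import *
where();print(pose()[1].round(3)[2])"
```

```text
board xy [-75.7 -61.2] z 24.7 yaw-b 89.98 F [-0.4  0.2 -2.8] w 47.1 t 11.37
[ 0.002 -0.031 -1.   ]
```

{"api": "carry_out", "payload": {"series": [[[0,0,2],0],[[0,0,2],0]]}}

```text
clock: 11.53
position: [0.5509, -0.0372, 0.023]
ee_rot: [-0.011, 0.696, 0.718, -0.011]
contact_force: [-6.1, -0.2, 14.1]
width: 0.0472
```

{"api": "carry_out", "payload": {"series": [[[0,0,0],0],[[0,0,0],0],[[0,0,0],0]], "fingers": 80}}

```text
clock: 11.78
position: [0.5524, -0.0376, 0.0252]
ee_rot: [-0.009, 0.696, 0.718, -0.009]
contact_force: [-0.3, 0.2, 0.7]
width: 0.0796
```

{"api": "carry_out", "payload": {"series": [[[0,0,-25],0],[[0,0,-40],0],[[0,0,-15],0],[[0,-30,-10],0],[[0,-35,0],0],[[0,-35,0],0]]}}

```text
clock: 12.28
position: [0.4631, -0.0425, 0.122]
ee_rot: [-0.004, 0.695, 0.719, -0.006]
contact_force: [-0.9, -0.9, 0.1]
width: 0.0798
```

```bash
python3 -c "
from c import *
where();print(pose()[1].round(3)[2]);gob(-156,-66,.022,91.85)
im=wrist();np.savez('w7.npz',**im);f=im['frame'];cv2.imwrite('pics/w7.png',f)"
```

```text
board xy [-164.   -63.8] z 122.0 yaw-b 90.05 F [-0.9 -0.9  0.1] w 79.8 t 12.28
[-0.003 -0.014 -1.   ]
clock 12.28 at [ 0.4631 -0.0425  0.122 ] yaw 91.88 delta [-1.9  9.4 99.9] rows 2.5 turn 0.03 F [-0.9 -0.9  0.1] w 79.8 q6 -1.84
```

View pics/w7.png

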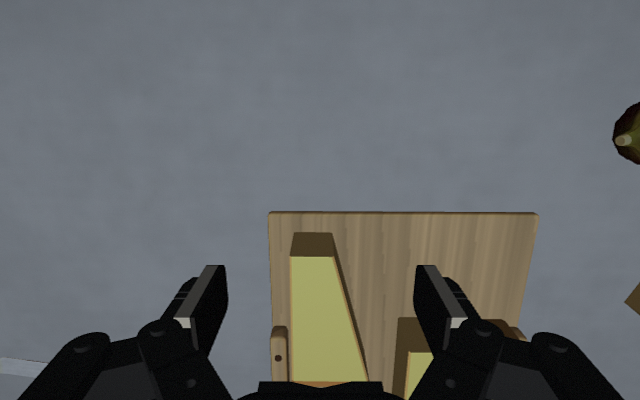

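The wedge lies flat. Its straight edge is about x=290, and the right rim's inner edge is about x=287 at (287,330). I check this numerically.

```bash
python3 -c "
from c import *
im=dict(np.load('w7.npz'))
f=lambda q,z:(tf([0,0,-B[2]],w(im,q,z)[:,:2]-np.array(B[:2]))*1e3).round(1).tolist()
print('wedge side',f([(290,256),(292,370)],.052),'thin other',f([(334,256)],.052),'edge -106',f([(268,213),(271,320),(537,214)],.01),'rim inner',f([(287,335),(288,375)],.028))"
```

```text
wedge side [[-136.3, -84.0], [-41.1, -84.9]] thin other [[-136.3, -54.4]] edge -106 [[-151.6, -104.1], [-54.2, -105.8], [-151.1, 103.1]] rim inner [[-53.4, -90.5], [-13.0, -90.8]]
```

{"api": "carry_out", "payload": {"series": [[[-2,3,35],0],[[0,0,35],0],[[0,0,20],0],[[0,0,8],0],[[0,0,0],0]], "fingers": 0}}

```text
clock: 12.75
position: [0.4539, -0.0442, 0.024]
ee_rot: [-0.004, 0.696, 0.718, -0.007]
contact_force: [-0.4, 0.7, 0.2]
width: 0.0194
```

```bash
python3 -c "
from c import *
where();gob(-156,-66,.022,91.85)"
```

```text
board xy [-173.2  -65.2] z 24.0 yaw-b 89.96 F [-0.4  0.7  0.2] w 19.4 t 12.75
clock 12.75 at [ 0.4539 -0.0442  0.024 ] yaw 91.8 delta [-0.8 17.3  1.8] rows 0.4 turn -0.05 F [-0.4  0.7  0.2] w 19.4 q6 -1.84
```

{"api": "carry_out", "payload": {"series": [[[0,10,0],0],[[0,6,0],0],[[0,6,0],0],[[0,8,0],0],[[0,8,0],0],[[0,8,0],0],[[0,8,0],0],[[0,8,0],0],[[0,8,0],0],[[0,6,0],0]]}}

```text
clock: 13.58
position: [0.54, -0.0418, 0.0259]
ee_rot: [-0.002, 0.696, 0.718, -0.006]
contact_force: [-2.2, 0.5, 1.3]
width: 0.0
```

```bash
python3 -c "
from c import *
where()"
```

```text
board xy [-87.2 -65.6] z 25.9 yaw-b 89.99 F [-2.2  0.5  1.3] w 0.0 t 13.58
```

{"api": "carry_out", "payload": {"series": [[[0,4,1],0],[[0,4,1],0],[[0,3,0],0],[[0,2,0],0]]}}

```text
clock: 13.92
position: [0.5535, -0.0413, 0.0236]
ee_rot: [-0.003, 0.696, 0.718, -0.007]
contact_force: [-3.3, -0.3, 1.8]
width: -0.0
```

{"api": "carry_out", "payload": {"series": [[[0,2,0],0],[[0,2,0],0],[[0,2,0],0]]}}

```text
clock: 14.17
position: [0.5586, -0.041, 0.0235]
ee_rot: [-0.004, 0.696, 0.718, -0.008]
contact_force: [-2.4, -0.2, 1.4]
width: -0.0001
```

```bash
python3 -c "
from c import *
where()"
```

```text
board xy [-68.5 -65.3] z 23.5 yaw-b 90.02 F [-2.4 -0.2  1.4] w -0.1 t 14.17
```

{"api": "carry_out", "payload": {"series": [[[0,2,0],0],[[0,2,0],0],[[0,2,0],0],[[0,2,0],0]]}}

```text
clock: 14.5
position: [0.56, -0.0408, 0.0232]
ee_rot: [-0.009, 0.695, 0.719, -0.013]
contact_force: [-5.7, -0.7, 5.8]
width: 0.0002
```

```bash
python3 -c "
from c import *
where()"
```

```text
board xy [-67.1 -65.1] z 23.2 yaw-b 90.09 F [-5.7 -0.7  5.8] w 0.2 t 14.5
```

{"api": "carry_out", "payload": {"series": [[[0,-10,0],0],[[22,0,0],0],[[23,0,0],0],[[0,25,0],0],[[0,25,0],0],[[0,18,0],0],[[0,0,0],0]]}}

```text
clock: 15.08
position: [0.6211, 0.0079, 0.022]
ee_rot: [-0.004, 0.696, 0.718, -0.008]
contact_force: [0.9, 0.2, -0.7]
width: 0.0001
```

```bash
python3 -c "
from c import *
where()"
```

```text
board xy [ -4.5 -18.5] z 22.0 yaw-b 89.94 F [ 0.9  0.2 -0.7] w 0.1 t 15.08
```

{"api": "carry_out", "payload": {"series": [[[-3,0,0],0],[[-3,0,0],0],[[-3,0,0],0],[[-3,0,0],0],[[-2,0,0],0],[[-2,0,0],0]]}}

```text
clock: 15.58
position: [0.619, -0.0075, 0.022]
ee_rot: [-0.006, 0.697, 0.717, -0.006]
contact_force: [1.7, 9.3, 2.1]
width: 0.0003
```

```bash
python3 -c "
from c import *
where()"
```

```text
board xy [ -7.1 -33.8] z 22.0 yaw-b 89.82 F [1.7 9.3 2.1] w 0.3 t 15.58
```

{"api": "carry_out", "payload": {"series": [[[8,0,0],0],[[0,0,-40],0],[[0,0,-40],0],[[20,-10,-35],0],[[38,-12,-10],0],[[38,-12,-10],0],[[38,-12,0],0],[[38,-12,0],0]], "fingers": 85}}

```text
clock: 16.25
position: [0.5576, 0.1657, 0.163]
ee_rot: [-0.004, 0.702, 0.712, -0.009]
contact_force: [0.1, -0.1, -0.9]
width: 0.0847
```

```bash
python3 -c "
from c import *
where();go(.508,.261,.16,54.2)"
```

```text
board xy [-62.9 141.2] z 163.0 yaw-b 89.01 F [ 0.1 -0.1 -0.9] w 84.7 t 16.25
clock 16.25 at [0.5576 0.1657 0.163 ] yaw 90.85 delta [ 96.1 -48.1   3.2] rows 2.7 turn 36.65 F [ 0.1 -0.1 -0.9] w 84.7 q6 -1.41
```

{"api": "carry_out", "payload": {"series": [[[32,-16,0],0],[[32,-16,0],0],[[24,-12,0],6.5],[[0,0,0],6.5],[[0,0,0],6.5],[[0,0,0],6.5],[[0,0,0],6.5],[[0,0,0],3],[[0,0,0],0]]}}

```text
clock: 17.0
position: [0.5016, 0.2619, 0.1646]
ee_rot: [0.003, 0.89, 0.457, -0.011]
contact_force: [-0.2, -0.7, 0.5]
width: 0.0852
```

```bash
timeout 100 python3 -c "
from c import *
im=wrist('w8.png');np.savez('w8.npz',**im)
go(.508,.261,.01,54.2)
uv=pix(im,[[.512,.252,.042]])[0]; print(uv,pix(im,np.c_[tf([.509,.2525,-.6251],T),[.042]*4]).round())
"
```

```text
clock 17.05 at [0.5015 0.2618 0.1646] yaw 54.45 delta [  6.5   6.6 154.5] rows 3.9 turn 0.25 F [-0.6  0.2 -0.2] w 84.8 q6 -0.58
[321.41797329 209.39530159] [[355. 268.]
 [360. 137.]
 [280. 137.]
 [320. 267.]]
```

View pics/w8.png

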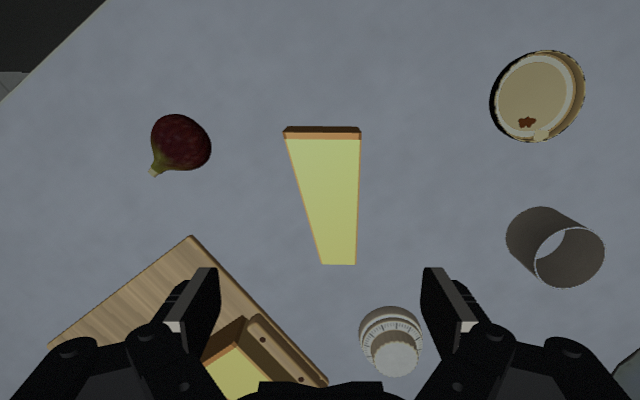

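The left wedge's corners at (355,265), (360,135), (285,135) and (322,264) match the prediction to about 4 px. The timer, fig and mould are clear of the fingers, so I descend and grip.

{"api": "carry_out", "payload": {"series": [[[6,7,20],0],[[0,0,38],0],[[0,0,38],0],[[0,0,35],0],[[0,0,12],0],[[0,0,8],0]]}}

```text
clock: 17.55
position: [0.5139, 0.2602, 0.0133]
ee_rot: [0.005, 0.887, 0.462, -0.004]
contact_force: [0.1, -0.2, 0.8]
width: 0.0854
```

```bash
python3 -c "
from c import *
go(.508,.261,.011,54.2)"
```

```text
clock 17.55 at [0.5139 0.2602 0.0133] yaw 55.06 delta [-2.7 -5.3  2.3] rows 0.2 turn 0.86 F [ 0.1 -0.2  0.8] w 85.4 q6 -0.6
```

{"api": "carry_out", "payload": {"series": [[[-3,-5,1],0.8],[[0,0,0],0]]}}

```text
clock: 17.72
position: [0.5061, 0.2594, 0.01]
ee_rot: [0.005, 0.89, 0.456, -0.007]
contact_force: [-0.9, -0.1, 0.3]
width: 0.085
```

{"api": "carry_out", "payload": {"series": [[[0,0,0],0],[[0,0,0],0],[[0,0,0],0],[[0,0,0],0],[[0,0,0],0],[[0,0,0],0]], "fingers": 0, "squeeze": 50}}

```text
clock: 18.22
position: [0.5096, 0.261, 0.0156]
ee_rot: [0.006, 0.89, 0.457, -0.001]
contact_force: [-0.5, 0.6, -3.2]
width: 0.047
```

```bash
python3 -c "
from c import *
where();go(.508,.261,.011,54.2)"
```

```text
board xy [-107.9  238.1] z 15.6 yaw-b 52.53 F [-0.5  0.6 -3.2] w 47.0 t 18.22
clock 18.22 at [0.5096 0.261  0.0156] yaw 54.37 delta [-0.9 -1.3  4.6] rows 0.1 turn 0.17 F [-0.5  0.6 -3.2] w 47.0 q6 -0.58
```

{"api": "carry_out", "payload": {"series": [[[0,0,-15],0],[[0,0,-30],0],[[0,0,-40],0],[[0,0,-20],0]]}}

```text
clock: 18.55
position: [0.5039, 0.2598, 0.1173]
ee_rot: [0.005, 0.889, 0.457, -0.01]
contact_force: [1.7, 1.2, -2.9]
width: 0.0465
```

```bash
python3 -c "
from c import *
where();gob(-80,-22,.115,91.85);print(pose()[1][2].round(3))
im=wrist('w9.png');np.savez('w9.npz',**im)"
```

```text
board xy [-113.5  237.1] z 117.3 yaw-b 52.54 F [ 1.7  1.2 -2.9] w 46.5 t 18.55
clock 18.55 at [0.5039 0.2598 0.1173] yaw 54.38 delta [-185.2  184.2    6.4] rows 6.5 turn -37.47 F [ 1.7  1.2 -2.9] w 46.5 q6 -0.58
[-0.023 -0.001 -1.   ]
```

View pics/w9.png

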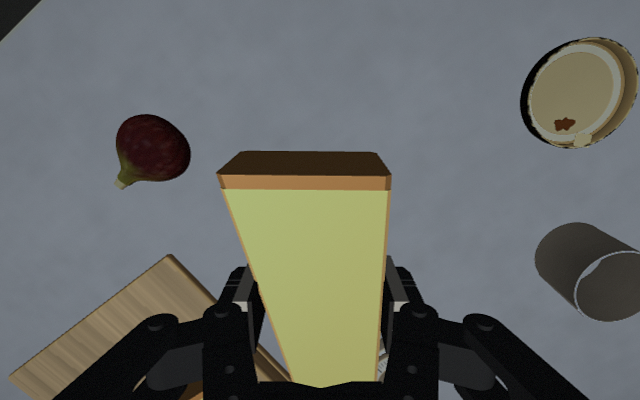

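```bash
python3 -c "
from c import *
held(dict(np.load('w9.npz')),[(391,175),(219,175)],(379,350),.0264)
im=dict(np.load('w8.npz'))"
```

```text
tool-frame pts [[21.8, -54.1], [-35.4, -53.8], [21.6, 17.1]] thin width 57.2 side dir deg from tool -y 0.2
```

{"api": "carry_out", "payload": {"series": [[[-26,26,-1],0],[[-26,26,-1],0],[[-26,26,-1],0],[[-26,26,-1],0],[[-26,26,-1],0],[[-26,26,-1],0],[[-20,20,-1],-6.5],[[0,0,-1],-7],[[0,0,-1],-7],[[0,0,-1],-7]]}}

```text
clock: 19.43
position: [0.5459, 0.0047, 0.1276]
ee_rot: [0.002, 0.747, 0.664, -0.009]
contact_force: [-0.4, 0.2, -2.8]
width: 0.047
```

{"api": "carry_out", "payload": {"series": [[[0,0,-1],-7],[[0,0,-1],-3],[[0,0,-1],0]]}}

```text
clock: 19.68
position: [0.5436, 0.0034, 0.1271]
ee_rot: [-0.001, 0.684, 0.73, -0.011]
contact_force: [-0.1, 0.4, -3.0]
width: 0.0471
```

```bash
python3 -c "
from c import *
where();gob(-77,-27,.03,91.85);print(pose()[1][2].round(3))"
```

```text
board xy [-82.1 -20.5] z 127.1 yaw-b 91.93 F [-0.1  0.4 -3. ] w 47.1 t 19.68
clock 19.68 at [0.5436 0.0034 0.1271] yaw 93.76 delta [-5.3  6.6 97. ] rows 2.4 turn 1.91 F [-0.1  0.4 -3. ] w 47.1 q6 -1.74
[-0.013 -0.018 -1.   ]
```

{"api": "carry_out", "payload": {"series": [[[-5,5,10],1.9],[[0,0,35],0],[[0,0,25],0],[[0,0,14],0],[[0,0,5],0],[[0,0,0],0]]}}

```text
clock: 20.18
position: [0.5489, -0.0042, 0.0306]
ee_rot: [-0.0, 0.702, 0.712, -0.011]
contact_force: [-0.6, -0.5, -1.9]
width: 0.047
```

```bash
python3 -c "
from c import *
where();gob(-77,-27,.03,91.85);print(pose()[1][2].round(3))"
```

```text
board xy [-77.1 -28.2] z 30.6 yaw-b 89.05 F [-0.6 -0.5 -1.9] w 47.0 t 20.18
clock 20.18 at [ 0.5489 -0.0042  0.0306] yaw 90.89 delta [1.2 0.1 0.6] rows 0.0 turn -0.96 F [-0.6 -0.5 -1.9] w 47.0 q6 -1.69
[-0.015 -0.016 -1.   ]
```

{"api": "carry_out", "payload": {"series": [[[1,0,2],-1],[[0,0,2],0],[[0,0,2],0]]}}

```text
clock: 20.43
position: [0.5498, -0.0035, 0.0246]
ee_rot: [0.0, 0.696, 0.718, -0.011]
contact_force: [-3.0, 0.4, 3.1]
width: 0.0469
```

{"api": "carry_out", "payload": {"series": [[[0,0,0],0],[[0,0,0],0],[[0,0,0],0]], "fingers": 70}}

```text
clock: 20.68
position: [0.5525, -0.0037, 0.0273]
ee_rot: [0.003, 0.696, 0.718, -0.009]
contact_force: [0.4, 0.3, -0.1]
width: 0.0703
```

{"api": "carry_out", "payload": {"series": [[[0,0,-25],0],[[0,0,-40],0],[[0,-20,-20],0],[[0,-30,-10],0],[[0,-35,0],0],[[0,-10,0],0]]}}

```text
clock: 21.18
position: [0.4625, -0.0057, 0.1311]
ee_rot: [0.008, 0.696, 0.718, -0.005]
contact_force: [-2.0, -0.1, -0.2]
width: 0.0699
```

```bash
python3 -c "
from c import *
where();print(pose()[1][2].round(3))
im=wrist('w10.png');np.savez('w10.npz',**im)"
```

```text
board xy [-163.5  -27. ] z 131.1 yaw-b 90.0 F [-2.  -0.1 -0.2] w 69.9 t 21.18
[-0.019  0.005 -1.   ]
```

View pics/w10.png

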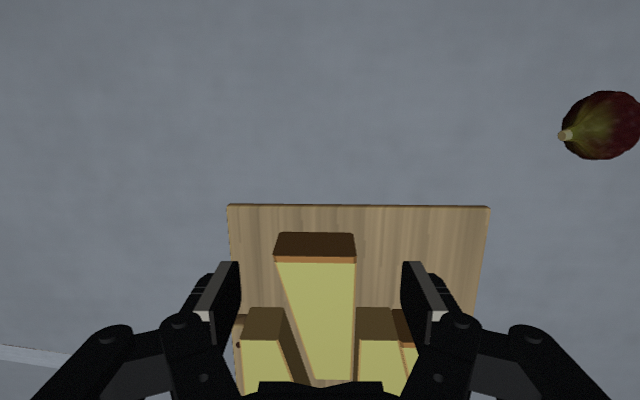

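wedge_3 lies flat with its thin end between wedge_4 (265,350) and wedge_2 (380,350), and its rind at (316,258). Now I push it home.

{"api": "carry_out", "payload": {"series": [[[0,3,35],0],[[0,2,35],0],[[0,2,25],0],[[0,0,11],0],[[0,0,0],0]], "fingers": 0}}

```text
clock: 21.65
position: [0.4816, -0.0089, 0.0282]
ee_rot: [0.019, 0.696, 0.718, 0.003]
contact_force: [-1.1, 0.4, 0.1]
width: 0.0097
```

```bash
python3 -c "
from c import *
where()"
```

```text
board xy [-144.4  -30.8] z 28.2 yaw-b 89.9 F [-1.1  0.4  0.1] w 9.7 t 21.65
```

{"api": "carry_out", "payload": {"series": [[[3,0,5],0],[[0,4,1],0],[[0,6,0],0],[[0,7,0],0],[[0,7,0],0],[[0,7,0],0],[[0,7,0],0],[[0,6,0],0]]}}

```text
clock: 22.32
position: [0.5323, -0.0042, 0.0259]
ee_rot: [0.02, 0.696, 0.718, 0.004]
contact_force: [-1.0, -0.4, -0.2]
width: -0.0001
```

```bash
python3 -c "
from c import *
where()"
```

```text
board xy [-93.6 -27.8] z 25.9 yaw-b 89.9 F [-1.  -0.4 -0.2] w -0.1 t 22.32
```

{"api": "carry_out", "payload": {"series": [[[0,4,1],0],[[0,4,1],0],[[0,4,0],0],[[0,3,0],0],[[0,3,0],0]]}}

```text
clock: 22.73
position: [0.5526, -0.0037, 0.0249]
ee_rot: [0.02, 0.696, 0.718, 0.004]
contact_force: [-2.4, -0.2, 0.8]
width: -0.0002
```

{"api": "carry_out", "payload": {"series": [[[0,2,0],0],[[0,2,0],0],[[0,2,0],0]]}}

```text
clock: 22.98
position: [0.5559, -0.0032, 0.0248]
ee_rot: [0.017, 0.696, 0.718, 0.001]
contact_force: [-5.7, -0.8, 3.4]
width: -0.0003
```

```bash
python3 -c "
from c import *
where()"
```

```text
board xy [-70.  -27.5] z 24.8 yaw-b 89.93 F [-5.7 -0.8  3.4] w -0.3 t 22.98
```

{"api": "carry_out", "payload": {"series": [[[0,4,0],0],[[0,4,0],0],[[0,4,0],0]]}}

```text
clock: 23.23
position: [0.5599, -0.0021, 0.0247]
ee_rot: [0.011, 0.696, 0.718, -0.004]
contact_force: [-11.8, -2.6, 6.9]
width: 0.0001
```

```bash
python3 -c "
from c import *
where()"
```

```text
board xy [-66.  -26.5] z 24.7 yaw-b 89.97 F [-11.8  -2.6   6.9] w 0.1 t 23.23
```

{"api": "carry_out", "payload": {"series": [[[0,-8,0],0],[[29,0,0],0],[[29,0,0],0],[[0,3,0],0],[[0,3,0],0],[[0,4,0],0],[[0,4,0],0],[[0,4,0],0]]}}

```text
clock: 23.9
position: [0.5579, 0.0559, 0.0232]
ee_rot: [0.005, 0.696, 0.718, -0.011]
contact_force: [-8.6, 1.5, 7.4]
width: -0.0003
```

```bash
python3 -c "
from c import *
where()"
```

```text
board xy [-66.2  31.6] z 23.2 yaw-b 89.9 F [-8.6  1.5  7.4] w -0.3 t 23.9
```

Next wedge_4 at y≈-72, then wedge_3 once more, then lift for a look.

{"api": "carry_out", "payload": {"series": [[[0,-10,0],0],[[-35,0,0],0],[[-35,0,0],0],[[-33,0,0],0],[[0,4,0],0],[[0,3,0],0],[[0,4,0],0],[[0,4,0],0],[[0,4,0],0]]}}

```text
clock: 24.65
position: [0.5606, -0.0528, 0.0252]
ee_rot: [-0.002, 0.696, 0.718, -0.017]
contact_force: [-10.1, -1.6, 6.9]
width: 0.0001
```

```bash
python3 -c "
from c import *
where()"
```

```text
board xy [-66.9 -77.2] z 25.2 yaw-b 89.9 F [-10.1  -1.6   6.9] w 0.1 t 24.65
```

{"api": "carry_out", "payload": {"series": [[[0,-10,0],0],[[22,0,0],0],[[22,0,0],0],[[0,4,0],0],[[0,3,0],0],[[0,4,0],0],[[0,4,0],0],[[0,4,0],0]]}}

```text
clock: 25.32
position: [0.5588, -0.0061, 0.0238]
ee_rot: [-0.008, 0.695, 0.719, -0.023]
contact_force: [-7.9, -0.1, 7.1]
width: 0.0003
```

```bash
python3 -c "
from c import *
where()"
```

```text
board xy [-67.2 -30.5] z 23.8 yaw-b 90.1 F [-7.9 -0.1  7.1] w 0.3 t 25.32
```

{"api": "carry_out", "payload": {"series": [[[0,-12,0],0],[[0,-10,-30],0],[[0,-20,-35],0],[[0,-30,-25],0],[[0,-35,-20],0],[[0,-35,-20],0],[[0,-35,-20],0],[[0,0,0],0]]}}

```text
clock: 25.98
position: [0.3881, -0.0134, 0.1862]
ee_rot: [-0.006, 0.696, 0.718, -0.023]
contact_force: [-0.2, -0.1, -1.0]
width: -0.0001
```

```bash
python3 -c "
from c import *
where()
im=snap('top');np.savez('top2.npz',**im);a=cv2.resize(im['frame'][165:255,275:380],None,fx=6,fy=6,interpolation=cv2.INTER_CUBIC)
cv2.imwrite('pics/f1.png',a)"
```

```text
board xy [-238.1  -32.3] z 186.2 yaw-b 89.93 F [-0.2 -0.1 -1. ] w -0.1 t 25.98
```

The picture limit is reached, so I check numerically: front and back edges per wedge in a rectified top view, and a frame difference around the bystanders.

```bash
timeout 100 python3 -c "
from c import *
im=dict(np.load('top2.npz')); i0=dict(np.load('top0.npz'))
X,Y=np.meshgrid(np.arange(70,-120,-1),np.arange(100,-101,-1),indexing='ij')
q=tf(B,np.c_[X.ravel(),Y.ravel()]/1e3); P=pix(im,np.c_[q,np.full(len(q),.052)]).astype(np.float32).reshape(*X.shape,2)
r=cv2.remap(im['frame'],P[...,0],P[...,1],cv2.INTER_LINEAR); h=cv2.cvtColor(r,cv2.COLOR_BGR2HSV)
m=(h[...,0]>=23)&(h[...,0]<=36)&(h[...,2]>150)&(h[...,1]>45)
for y in (85,70,60,50,40,25,18,8,-6,-14,-22,-35,-45,-65,-72,-80,-86):
    xs=X[:,0][m[:,100-y]]; print(y,(xs.max(),xs.min()) if len(xs) else None,end='; ')
for x in (40,0,-40):
    ys=Y[0][m[70-x]]; g=np.where(np.diff(ys)<-1)[0]; print('\nx',x,'y',ys.max(),ys.min(),'gaps',[(int(ys[k]),int(ys[k+1])) for k in g],end='')
d=cv2.absdiff(im['frame'],i0['frame']).max(2)
print()
for n,(u,v) in dict(timer=(260,179),mould=(203,183),lid=(187,222),fig=(271,266),spat1=(270,103),spat2=(448,188)).items():
    print(n,int((d[v-12:v+12,u-12:u+12]>40).sum()))
s=manip.get_state();print(s['clock'],s['contact_force'].round(1))
"
```

```text
85 (np.int64(55), np.int64(-49)); 70 (np.int64(55), np.int64(-49)); 60 (np.int64(51), np.int64(-49)); 50 (np.int64(50), np.int64(-49)); 40 (np.int64(50), np.int64(-48)); 25 (np.int64(49), np.int64(-54)); 18 (np.int64(49), np.int64(-54)); 8 (np.int64(49), np.int64(-54)); -6 (np.int64(54), np.int64(-47)); -14 (np.int64(55), np.int64(-49)); -22 (np.int64(55), np.int64(-49)); -35 (np.int64(49), np.int64(-49)); -45 (np.int64(49), np.int64(-49)); -65 (np.int64(49), np.int64(-53)); -72 (np.int64(49), np.int64(-54)); -80 (np.int64(49), np.int64(-54)); -86 (np.int64(50), np.int64(-54)); 
x 40 y 89 -92 gaps [(57, 54), (1, -5)]
x 0 y 89 -92 gaps [(47, 43), (0, -5), (-48, -51)]
x -40 y 89 -92 gaps [(36, 34), (1, -5), (-58, -61)]
timer 0
mould 0
lid 0
fig 0
spat1 0
spat2 0
26.0333 [ 0.7 -0.8  0.5]
```

```bash
python3 -c "
from rig import manip
print(manip.sign_off())"
```

```text
the job is handed in; nothing more can be done
None
```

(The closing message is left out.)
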